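Dry-fit the deck fittings of a model ship

ROBOT

A 6-joint arm with a two-finger parallel gripper is mounted at the origin on the work surface. World frame = base frame: x ahead of the robot, y to its left, z up, the work surface at z = 0. Lengths are in mm, angles in rad, forces in N, time in s.
With the tool pointing down it reaches from about 350 to 975 mm from the base axis. Payload 7.1 kg.
Tool frame: the origin (TCP) lies between the finger pads; the fingertips stand 17 mm ahead of it and the grasp point (between the pads) lies 2 mm behind it; z points along the fingers, y is the line along which they close (so a half turn about z gives the same grasp; the last joint's range is limited). The gripper opens to 88 mm and grips with 3 to 60 N. Pads are 20 mm wide; open, the fingers measure 115 mm over their backs; the gripper's body (75 mm by 178 mm) begins 61 mm behind the grasp point.
Start: joints at [1.107, 0.423, 1.63, -0, 1.089, -0.019], TCP at [268.891, 564.183, 239.675] pointing down, gripper open.
Joint ranges: [-3, 3], [-0.9, 2.11], [0.09, 2.58], [-1.31, 4.45], [0.11, 2.69], [-2.54, 2.54]. Speed limits (rad/s): [2.39, 2.39, 3.01, 3.14, 3.14, 3.14].

INTERFACE

Orientations are given as a rotation vector (axis times angle).
In Python, from workcell import ctrl gives the robot as it stands.
- The arm moves only by the shell command python3 jog.py 'ROWS' [OPENING]. ROWS is a JSON list of rows, 1 to 5 of them, each of 6 numbers: dx, dy, dz in units of 100 mm, then a rotation vector rx, ry, rz in units of 0.05 rad; each row shifts and turns the commanded pose from where the row before left it, along the tool's axes as they then stand; what a row does not reach is not made up. A row lasts 1/12 s, in which the tool goes at most 41.7 mm and 0.125 rad, less where a joint would pass 70% of its speed; a pose out of reach is approached as far as the arm can. OPENING is the finger opening in mm, set as the command begins (- or left out keeps the last). The fingers move at their own pace and stop on an object; the grip force is fixed at half the most. Time passes only in rows, so rows that do not move let the fingers close. It prints the time, the measured TCP pose, the force, the opening and the grip force at its end. Input that does not fit is refused with a message, and nothing moves.
- ctrl.get_obs(): the state, without advancing time (a new reading comes with each control period).
- ctrl.get_image(name): name is "side" or "top"; returns a dict with "img" (420x560x3 uint8, red, green, blue), "fx", "fy", "cx", "cy" (pixels), "k1" (the pictures are not rectified: a ray, as slopes to the right and down, at radius r is drawn at 1 + k1 r^2 times it, then the intrinsics apply), "R" (3x3) and "t" (3): a world point X has camera coordinates R X + t. Camera axes: x right, y down, z forward; pixel columns grow to the right and rows downward; lengths in mm; the calibration is good to about 2 mm. A picture is of the moment at which its call begins. There is no depth.
- ctrl.close_job(): hands the job in; it is judged then, once.
The state is a dict: "t": time; "qpos": joint angles; "qvel": joint speeds; "joint_torque": joint torques, N m; "ee_pos": TCP position; "orientation": TCP orientation; "ft_force": force on the tool from outside, world axes, zero at the start; "moment": the same for the moment, N m; "width": finger opening in mm; "grasp_force": force on a finger pad.
Only numpy, scipy, OpenCV 4.12 (cv2) and the standard library are available. Lean on these libraries where they do the work, as an engineer would, in place of code of your own. Each camera call takes 0.05 s, during which the arm holds its last target. There are 200 camera calls.

TASK

Dry-fit the loose deck fittings on the model ship, all upright on the deck's centre line: the cargo hatch midway between the two mast stubs with its long side fore and aft, and the green ship's boat lying fore and aft in the middle of the hatch, on its two white chocks. The skylight goes behind (astern of) the mainmast, its long side fore and aft, and the capstan ahead of the foremast, each 45 mm from its mast, centre to centre. Let go of everything, and do not disturb the glue bottle, the parts pots or the pencil.

Things in the scene. Friction and masses are not known exactly. Their poses are not given: they have to be found in the camera images.
- hull: Model ship fixed in its cradle, 380 mm long, 126 wide, brown over white. Origin on the bench under midships; x to the bow (pointed end with bowsprit stub; the stern is square), y to port, z up. Flat level deck 86 above the bench; bulwark 9 high round it, 108 apart inside at the masts and skylight place, 90 at the capstan place. Bitts 10 high, 153 ahead and 158 behind midships.
- foremast: The foremast stub: (sizes in mm) a fixed white dowel, 10 in diameter and 40 high in a dark collar (18 across, 4 high), on the deck's centre line, the stub nearer the bow. Origin at its foot, at deck level; axes parallel to the hull's (x to the bow).
- mainmast: The mainmast stub: (sizes in mm) a fixed black dowel, 10 in diameter and 40 high in a dark collar (18 across, 4 high), on the centre line, the stub nearer the stern, 104 to 116 behind the foremast. Origin at its foot, at deck level; axes parallel to the hull's (x to the bow).
- hatch: Loose cargo hatch: (sizes in mm) mid-brown wooden block with light planks on top, 52 long (x) by 42 wide (y) by 15 high, and across its top two white chocks, each 5 by 34 and 5 high, 24 between centres, whose tops lie 20 above its underside and are where the boat stands. About 40 g. Origin at the centre of the underside; z up. The same either way round.
- boat: Loose ship's boat: (sizes in mm) small open double-ended rowing boat, green outside with a white gunwale and three brown thwarts, 74 long (x), 32 wide (y), 22 high; parallel, nearly upright sides over the middle 26 of its length, flat bottom about 50 by 16. About 30 g. Origin at the centre of the underside; z up. The same either way round.
- skylight: Loose deck skylight: (sizes in mm) dark wood box 46 long (x) by 36 wide (y), sides 15 high, with a pitched roof of pale blue panes and brass bars, its ridge along x at 27. About 35 g. Origin at the centre of the underside; z up. The same either way round.
- capstan: Loose capstan: (sizes in mm) upright brass drum, round, 34 high, foot 32 in diameter, waist 24, head 30 (from 24 to 34 high). About 40 g. Origin at the centre of the underside; z up.
- glue: Bystander: (sizes in mm) white glue bottle with a black label and red nozzle, 34 in diameter, 94 high, standing loose on the bench. Origin at the centre of its underside.
- pots: Bystander: (sizes in mm) tower of five small clear parts pots, 40 in diameter, 80 high, standing loose on the bench. Origin at the centre of its underside.
- pencil: Bystander: (sizes in mm) red pencil lying loose on the bench, about 170 long (x) and 7 thick. Origin at the middle of its underside.

How it is judged (in metres and radians):
At the end, for the whole second after the job is handed in: Fittings upright, still, on deck; off centre line and off yaw at most 10 mm, 0.2 rad (capstan: any yaw). Hatch centre 42 mm or more from both masts; boat on its chocks, within 10 mm of its centre; skylight 33-57 mm behind mainmast, capstan 33-57 mm ahead of foremast (x of hatch in the frame of foremast below -0.042 m and x of hatch in the frame of mainmast above 0.042 m and y of hatch in the frame of mainmast between -0.01 and 0.01 m and z of hatch in the frame of mainmast between -0.004 and 0.004 m and angle between each of hatch, skylight, capstan's own z axis and vertical below 0.1 rad and angle between the x axis of each of hatch, boat, skylight and the x axis of hull, either way round below 0.2 rad and linear speed of each of hatch, boat, skylight, capstan below 0.02 m/s and horizontal distance between boat and hatch below 0.01 m and z of boat in the frame of hatch between 0.017 and 0.024 m and angle between boat's own z axis and vertical below 0.12 rad and x of skylight in the frame of mainmast between -0.057 and -0.033 m and y of skylight in the frame of mainmast between -0.01 and 0.01 m and z of skylight in the frame of mainmast between -0.004 and 0.004 m and x of capstan in the frame of foremast between 0.033 and 0.057 m and y of capstan in the frame of foremast between -0.01 and 0.01 m and z of capstan in the frame of foremast between -0.004 and 0.004 m); the robot touches nothing.
It fails at once if the glue bottle is shoved from its place (more than 30 mm) or knocked over (distance of glue from where it was at the start of the episode above 0.03 m or angle between glue's own z axis and vertical above 0.5 rad).
It fails at once if the tower of parts pots is shoved from its place (more than 30 mm) or knocked over (distance of pots from where it was at the start of the episode above 0.03 m or angle between pots's own z axis and vertical above 0.5 rad).
It fails at once if the pencil is shoved from its place (more than 30 mm) or knocked over (distance of pencil from where it was at the start of the episode above 0.03 m).
It also fails if it takes over 122 s, if anything falls off the work surface, if the arm or the gripper's body presses on something with over 40 N, if the wrist force passes 120 N, or if a joint passes its speed limit or range.

## Working session

There is one attempt and no reset: what is moved stays moved. The work goes in short steps, Python scripts to look and compute and a shell command to move; the robot and the scene stay as the last step left them, time stands still between calls to the robot, and variables do not carry over. Pictures are saved under pics/ and viewed, at most 14 in all, crops included, and the job is handed in when it is done.

```bash
ls; mkdir -p pics; python3 - <<'E'
from workcell import ctrl
import cv2
for n in("side","top"):
    d=ctrl.get_image(n); cv2.imwrite(f"pics/{n}0.png",d["img"][:,:,::-1])
    print(n,d["fx"],d["fy"],d["cx"],d["cy"],d["k1"],d["R"],d["t"])
o=ctrl.get_obs();print(o)
E
```

```text
jog.py
pics
workcell.py
side 481.0371909780176 481.0371909780176 283.9888585375635 206.6335655372407 0.022801243911460118 [[-0.96078158 -0.27729563  0.00242565]
 [-0.21961782  0.755539   -0.61719433]
 [ 0.16931262 -0.59352166 -0.78680701]] [ 569.32402897  164.11699508 1156.65156175]
top 390.3231001925495 390.3231001925495 280.12269863442106 213.28800239465582 0.03236140746292771 [[-0.01150228 -0.99977681  0.01772065]
 [-0.99869247  0.01060341 -0.05000926]
 [ 0.0498102  -0.0182727  -0.99859153]] [  26.8411424   558.32536367 1032.20322655]
{'t': 0.1, 'qpos': array([ 1.10696415e+00,  4.23759312e-01,  1.63059594e+00,  2.74168242e-05,
        1.08861783e+00, -1.89846940e-02]), 'qvel': array([ 0.00107214, -0.00106919, -0.00219863,  0.00082939,  0.00068903,
       -0.00045473]), 'joint_torque': array([ 4.77979938e-05, -5.45614743e+01, -2.74320942e+01,  6.44714548e-02,
        1.89144997e-02, -1.00570790e-05]), 'ee_pos': array([268.69825679, 563.76392236, 238.9895431 ]), 'orientation': array([-6.92958785e-01, -3.06385159e+00,  2.09613309e-03]), 'ft_force': array([-0.18775931,  0.15366982,  0.4210345 ]), 'moment': array([-0.0363591 ,  0.01992614,  0.00956881]), 'grasp_force': 0.0, 'width': 87.35917295018871}
```
View pics/side0.png

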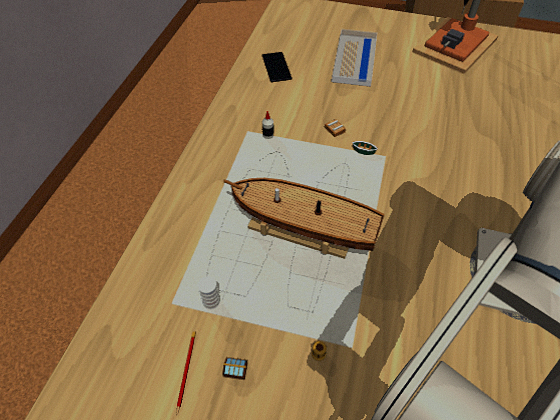

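View pics/top0.png

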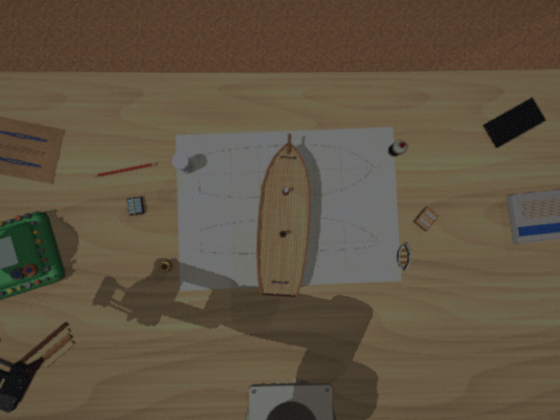

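```bash
cat > h.py <<'E'
import cv2, numpy as np
from scipy.optimize import least_squares
from workcell import ctrl
def shot(n):
    return ctrl.get_image(n)
def save(d,path): cv2.imwrite(path,d["img"][:,:,::-1])
def tile(img,x,y,w,h,s,g=1.0,step=10):
    c=(255*(img[y:y+h,x:x+w]/255.)**g).astype(np.uint8)
    c=cv2.resize(c,None,fx=s,fy=s,interpolation=cv2.INTER_CUBIC)
    for u in range(-(-x//step)*step,x+w,step):
        p=int((u-x+.5)*s); cv2.line(c,(p,0),(p,6),(0,0,255),1); cv2.putText(c,str(u),(p+1,14),0,.33,(0,0,255),1)
    for v in range(-(-y//step)*step,y+h,step):
        p=int((v-y+.5)*s); cv2.line(c,(0,p),(6,p),(0,0,255),1); cv2.putText(c,str(v),(8,p+4),0,.33,(0,0,255),1)
    return c
import pickle,os
def cam(n):
    f='cams.pkl'
    if not os.path.exists(f):
        pickle.dump({k:{a:b for a,b in shot(k).items() if a!="img"} for k in("side","top")},open(f,'wb'))
    return pickle.load(open(f,'rb'))[n]
def proj(n,X):
    d=cam(n); p=np.asarray(d["R"])@np.asarray(X,float)+d["t"]; s=p[:2]/p[2]; s=s*(1+d["k1"]*(s@s))
    return s*[d["fx"],d["fy"]]+[d["cx"],d["cy"]]
def tri(ps,pt):
    f=lambda X: np.r_[proj("side",X)-ps,proj("top",X)-pt]
    r=least_squares(f,[500,0,50]); return r.x,np.sqrt((r.fun**2).sum())
def onz(n,p,z):
    return least_squares(lambda q:proj(n,[q[0],q[1],z])-p,[500,0]).x
E
python3 - <<'E'
from h import *
S=cv2.imread("pics/side0.png");T=cv2.imread("pics/top0.png")
it=[("hatch",(335,128),(427,218)),("boat",(364,147),(403,256)),("sky",(235,368),(136,206)),("cap",(318,348),(165,266))]
a=np.hstack([tile(T,p[0]-20,p[1]-20,40,40,5,.5) for _,_,p in it]);b=np.hstack([tile(S,p[0]-20,p[1]-20,40,40,5,.7) for _,p,_ in it])
cv2.imwrite("pics/items.png",np.vstack([a,b]))
a=tile(T,240,125,100,180,3.3,.5);b=tile(S,215,165,175,95,2.7,.7)
o=np.zeros((a.shape[0],a.shape[1]+b.shape[1],3),np.uint8);o[:,:a.shape[1]]=a;o[:b.shape[0],a.shape[1]:]=b
c=np.hstack([tile(S,190,270,40,50,5,.7),tile(T,165,140,45,50,5,.5)]); o[270:270+250,a.shape[1]:a.shape[1]+c.shape[1]]=c
cv2.imwrite("pics/hull.png",o);print(o.shape)
E
```

```text
(594, 803, 3)
```

View pics/items.png

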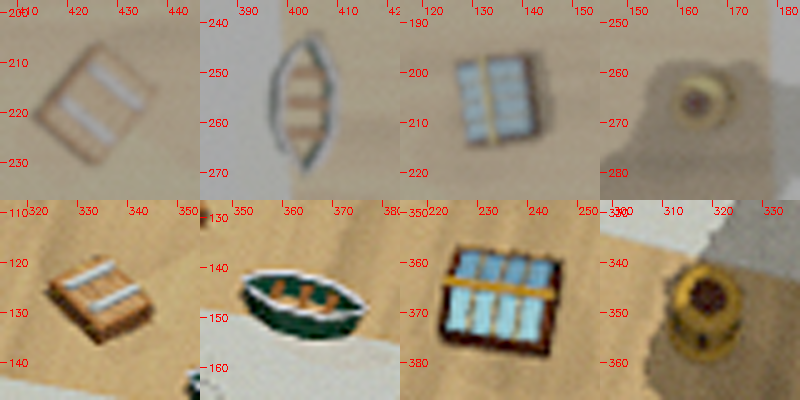

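View pics/hull.png

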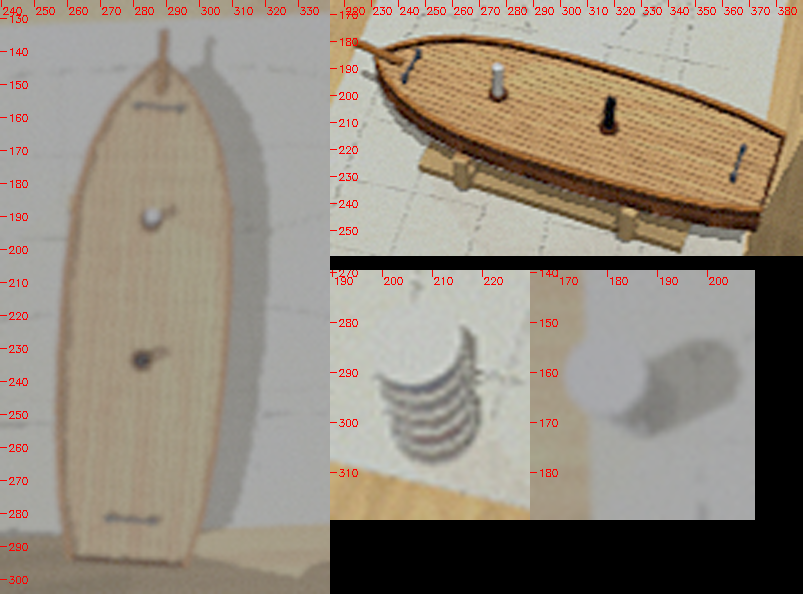

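```bash
python3 - <<'E'
from h import *
I=dict(hatch=((334.7,124.9),(426.8,218.0)),boat=((364.5,145.1),(403.5,256)),sky=((234.5,365.3),(132.9,205.5)),cap=((319.1,346.5),(163.9,266.1)),fore=((276.7,188.9),(285,190.3)),main=((318.6,200.8),(282.2,233.3)))
np.set_printoptions(precision=1,suppress=True)
for k,(s,t) in I.items(): print(k,*tri(s,t))
P=lambda n,pts,o,s,z:np.array([onz(n,(o[0]+x/s-.5,o[1]+y/s-.5),z) for x,y in pts])
def yaw(n,pts,o,s,z):
    q=P(n,pts,o,s,z);v=q[1]-q[0];print(n,q.tolist() and q,np.hypot(*v),np.arctan2(v[1],v[0]))
print("hatch x");yaw("top",[(88,120),(115,85)],(407,198),5,20);yaw("side",[(113,99),(89,75.5)],(315,108),5,20)
print("chock y");yaw("top",[(88,63),(143,107)],(407,198),5,20);yaw("side",[(88,110),(138,88)],(315,108),5,20)
print("boat");yaw("top",[(104,170),(105,38)],(383,236),5,22);yaw("side",[(43,75),(167,108)],(344,127),5,22)
print("sky");yaw("top",[(92,142),(82,57)],(116,186),5,27);yaw("side",[(43,83),(157,95)],(215,348),5,27)
print("hull axis");yaw("top",[(128,560),(163,65)],(240,125),3.3,95)
yaw("top",[(133,519),(160,107)],(240,125),3.3,96)
yaw("top",[(141,359),(150,217)],(240,125),3.3,126);yaw("side",[(281,98),(168,66)],(215,165),2.7,126)
print("pots",P("top",[(75,100)],(165,140),5,80))
E
```

```text
hatch [ 541.  -370.8   19.3] 0.30280818127966663
boat [ 440.1 -303.8   25.5] 0.873038604602274
sky [581.8 406.1  27. ] 0.2991729406524228
cap [423.5 322.7  36.1] 0.31492361239788846
fore [607.7  10.6 131.3] 0.13801003818668087
main [504.2  18.3 131.2] 0.5892457633162076
hatch x
top [[ 532.3 -362.9]
 [ 550.8 -377.9]] 23.80549628007684 -0.6787662684602582
side [[ 531.1 -361.8]
 [ 549.4 -378.1]] 24.54374288346133 -0.7251631232453439
chock y
top [[ 562.7 -363.8]
 [ 538.9 -392.4]] 37.187160134514166 -2.2658122671193173
side [[ 543.4 -348.2]
 [ 518.6 -375.4]] 36.789778559611094 -2.3081990732703517
boat
top [[ 405.9 -303.2]
 [ 475.5 -305.8]] 69.6087268378967 -0.03717457001360233
side [[ 475.9 -312.6]
 [ 402.  -305.8]] 74.2001569044141 3.0505195140512873
sky
top [[560.4 403.5]
 [605.1 409. ]] 45.00549007890109 0.12149005350211547
side [[604.9 410.3]
 [558.1 402. ]] 47.48596059544653 -2.966043886172743
hull axis
top [[356.7  28.9]
 [726.7  -1.7]] 371.17352203797753 -0.0825291261265841
top [[386.9  24.9]
 [694.6   1. ]] 308.6019181706578 -0.07742359458568093
top [[505.2  18.2]
 [608.2  10.5]] 103.30379213168193 -0.07516492260712188
side [[504.   14. ]
 [609.2   6.5]] 105.50556268601488 -0.07105694131318711
pots [[693.1 272.8]]
```

Careful with the scale: shifts go in units of 100 mm and turns go in units of 0.05 rad. That gives: -0.118 rad is -2.36.

```bash
cat > go.py <<'E'
# usage: go.py x y z psi : prints remaining turn, and shift in tool axes (before turn / after turn)
import sys,numpy as np
from scipy.spatial.transform import Rotation as Ro
from workcell import ctrl
o=ctrl.get_obs();R=Ro.from_rotvec(o["orientation"]).as_matrix();p=o["ee_pos"]
psi=np.arctan2(R[1,1],R[0,1]);X=np.array([float(v) for v in sys.argv[1:5]])
d=X[:3]-p;dp=(X[3]-psi+np.pi/2)%np.pi-np.pi/2
R2=np.array([[-np.sin(X[3]),np.cos(X[3]),0],[np.cos(X[3]),np.sin(X[3]),0],[0,0,-1]])
print("p",p.round(1),"psi %.3f"%psi,"tilt",(R[:2,2]).round(3),"now",(R.T@d).round(1),"turned",(R2.T@d).round(1),"rz %.3f"%-dp,"w %.1f t %.1f"%(o["width"],o["t"]),"q6 %.2f"%o["qpos"][5])
E
python3 jog.py '[[0, 0, 0, 0, 0, -2.36], [0, 0, 0, 0, 0, -2.36], [0, 0, 0, 0, 0, -2.36], [0, 0, 0, 0, 0, -2.36], [0, 0, 0, 0, 0, -2.36]]' 70
python3 jog.py '[[-0.287, -0.2, 0.14, 0, 0, 0], [-0.287, -0.2, 0.14, 0, 0, 0], [-0.287, -0.2, 0.14, 0, 0, 0], [-0.287, -0.2, 0.14, 0, 0, 0], [-0.287, -0.2, 0.14, 0, 0, 0]]'
python3 jog.py '[[-0.287, -0.2, 0.14, 0, 0, 0], [-0.287, -0.2, 0.14, 0, 0, 0], [-0.287, -0.2, 0.14, 0, 0, 0], [-0.287, -0.2, 0.14, 0, 0, 0], [-0.287, -0.2, 0.14, 0, 0, 0]]'
python3 jog.py '[[0, 0, 0, 0, 0, 0], [0, 0, 0, 0, 0, 0]]'
python3 go.py 582 406 20 1.716
python3 - <<'E'
from h import *
S=shot("side")["img"][:,:,::-1];T=shot("top")["img"][:,:,::-1]
cv2.imwrite("pics/sk1.png",np.hstack([tile(T,90,165,80,80,5,.5),tile(S,195,325,80,80,5,.7)]))
E
```

```text
t: 0.62
ee_pos: [268.8, 564.0, 239.4]
orientation: [0.237, -3.132, 0.001]
ft_force: [0.5, 0.3, -0.0]
width: 69.8
grasp_force: 0.0
t: 1.03
ee_pos: [426.5, 485.1, 169.0]
orientation: [0.229, -3.133, 0.0]
ft_force: [0.3, 0.3, 0.0]
width: 70.3
grasp_force: 0.0
t: 1.45
ee_pos: [583.2, 406.7, 98.7]
orientation: [0.228, -3.133, 0.0]
ft_force: [0.0, 0.4, 0.4]
width: 69.9
grasp_force: 0.0
t: 1.62
ee_pos: [582.6, 406.1, 98.1]
orientation: [0.223, -3.132, 0.002]
ft_force: [-0.3, 0.8, 0.3]
width: 69.9
grasp_force: 0.0
p [582.6 406.1  98.1] psi 1.713 tilt [-0.002 -0.001] now [ 0.4  0.  78.1] turned [ 0.6 -0.1 78.1] rz -0.003 w 69.9 t 1.6 q6 -1.12
```

View pics/sk1.png

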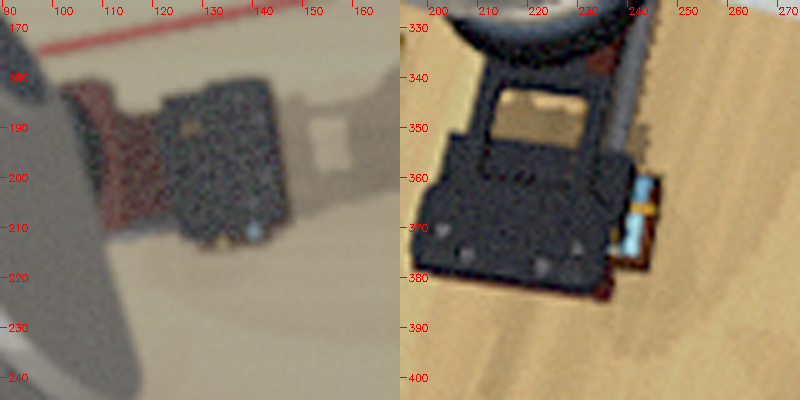

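```bash

python3 jog.py '[[0, 0, 0.25, 0, 0, 0], [0, 0, 0.25, 0, 0, 0], [0, 0, 0.2, 0, 0, 0], [0, 0, 0.08, 0, 0, 0], [0, 0, 0, 0, 0, 0]]' >/dev/null
python3 jog.py '[[0, 0, 0, 0, 0, 0], [0, 0, 0, 0, 0, 0], [0, 0, 0, 0, 0, 0], [0, 0, 0, 0, 0, 0], [0, 0, 0, 0, 0, 0]]' 0
python3 jog.py '[[0, 0, -0.1, 0, 0, 0], [0, 0, -0.3, 0, 0, 0], [0, 0, -0.4, 0, 0, 0], [0, 0, -0.4, 0, 0, 0], [0, 0, -0.4, 0, 0, 0]]'
python3 go.py 556 13 180 1.494
```

```text
t: 2.55
ee_pos: [582.3, 408.1, 22.8]
orientation: [-0.228, 3.132, 0.001]
ft_force: [0.4, -0.2, 0.5]
width: 40.1
grasp_force: 0.2
t: 2.97
ee_pos: [581.6, 407.5, 184.0]
orientation: [0.228, -3.133, 0.0]
ft_force: [0.8, 0.9, -0.7]
width: 35.6
grasp_force: 30.0
p [581.6 407.5 184. ] psi 1.716 tilt [-0. -0.] now [  82.3 -386.7    4.1] turned [  -4.8 -395.3    4. ] rz 0.222 w 35.6 t 3.0 q6 -1.12
```

```bash

python3 jog.py '[[0, 0, 0, 0, 0, 2.22], [0, 0, 0, 0, 0, 2.22], [0.09, -0.38, 0, 0, 0, 0], [0.09, -0.38, 0, 0, 0, 0], [0.09, -0.38, 0, 0, 0, 0]]' >/dev/null
python3 jog.py '[[0.09, -0.38, 0, 0, 0, 0], [0.09, -0.38, 0, 0, 0, 0], [0.09, -0.38, 0, 0, 0, 0], [0.09, -0.38, 0, 0, 0, 0], [0.09, -0.38, 0, 0, 0, 0]]' >/dev/null
python3 jog.py '[[0.09, -0.38, 0, 0, 0, 0], [0.09, -0.38, 0.2, 0, 0, 0], [0, 0, 0.2, 0, 0, 0], [0, 0, 0, 0, 0, 0], [0, 0, 0, 0, 0, 0]]' | tail -2
python3 go.py 459.6 20 108 1.494
python3 - <<'E'
from h import *
S=shot("side")["img"][:,:,::-1];T=shot("top")["img"][:,:,::-1]
cv2.imwrite("pics/sk2.png",np.vstack([np.hstack([tile(T,220,170,130,140,3,.5),tile(S,260,160,130,140,3,.7)])]))
E
```

```text
width: 35.6
grasp_force: 30.0
p [463.4  37.4 143. ] psi 1.493 tilt [-0.001  0.   ] now [  2.4 -17.7  35. ] turned [  2.4 -17.7  35. ] rz -0.001 w 35.6 t 4.2 q6 -1.44
```

View pics/sk2.png

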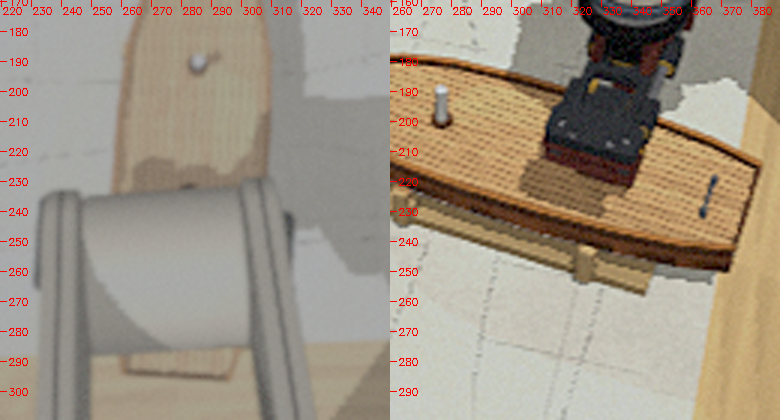

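```bash

python3 jog.py '[[0.024, -0.177, 0, 0, 0, 0], [0, 0, 0.15, 0, 0, 0], [0, 0, 0.13, 0, 0, 0], [0, 0, 0, 0, 0, 0], [0, 0, 0, 0, 0, 0]]'|grep -E "ee|ft"
python3 jog.py '[[0, 0, 0.02, 0, 0, 0], [0, 0, 0, 0, 0, 0], [0, 0, 0, 0, 0, 0]]'|grep -E "ee|ft"
python3 jog.py '[[0, 0, 0.02, 0, 0, 0], [0, 0, 0, 0, 0, 0], [0, 0, 0, 0, 0, 0]]'|grep -E "ee|ft"
```

```text
ee_pos: [460.3, 21.1, 115.2]
ft_force: [0.1, 0.0, -0.5]
ee_pos: [460.3, 20.6, 113.3]
ft_force: [-0.0, 0.8, -0.3]
ee_pos: [460.6, 20.4, 111.7]
ft_force: [-1.4, 1.0, 8.1]
```

```bash

python3 jog.py '[[0, 0, 0, 0, 0, 0], [0, 0, 0, 0, 0, 0], [0, 0, 0, 0, 0, 0], [0, 0, 0, 0, 0, 0], [0, 0, 0, 0, 0, 0]]' 54 |grep -E "ee|ft|wid"
python3 jog.py '[[0, 0, -0.3, 0, 0, 0], [0, 0, -0.4, 0, 0, 0], [0, 0, -0.4, 0, 0, 0], [0, 0, 0, 0, 0, 0], [0, 0, 0, 0, 0, 0]]' 70|grep -E "ee|ft|wid"
python3 go.py 423.5 322.7 200 1.494
```

```text
ee_pos: [459.7, 20.2, 110.6]
ft_force: [0.4, -0.5, 0.4]
width: 53.7
ee_pos: [461.2, 20.3, 222.7]
ft_force: [-0.2, -0.6, -0.5]
width: 70.0
p [461.2  20.3 222.7] psi 1.494 tilt [0.005 0.   ] now [ 60.9 298.6  22.5] turned [ 60.8 298.7  22.7] rz 0.000 w 70.0 t 6.1 q6 -1.48
```

```bash

python3 jog.py '[[0.076, 0.373, 0, 0, 0, 0], [0.076, 0.373, 0, 0, 0, 0], [0.076, 0.373, 0.12, 0, 0, 0], [0.076, 0.373, 0.12, 0, 0, 0], [0.076, 0.373, 0.12, 0, 0, 0]]' >/dev/null
python3 jog.py '[[0.076, 0.373, 0.12, 0, 0, 0], [0.076, 0.373, 0.12, 0, 0, 0], [0.076, 0.373, 0.12, 0, 0, 0], [0, 0, 0.2, 0, 0, 0], [0, 0, 0.2, 0, 0, 0]]' >/dev/null
python3 jog.py '[[0, 0, 0.2, 0, 0, 0], [0, 0, 0, 0, 0, 0], [0, 0, 0, 0, 0, 0]]' |tail -2
python3 go.py 423.5 322.7 22 1.494
python3 - <<'E'
from h import *
print(onz("side",(319.1,346.5),34),onz("top",(163.9,266.1),34))
S=shot("side")["img"][:,:,::-1];T=shot("top")["img"][:,:,::-1]
a=np.hstack([tile(T,235,170,80,125,3.2,.5),tile(S,260,170,130,125,3.2,.7)])
cv2.imwrite("pics/sk3.png",a)
cv2.imwrite("pics/cap1.png",np.hstack([tile(T,120,220,100,100,4,.5),tile(S,270,290,100,100,4,.7)]))
E
```

```text
width: 69.9
grasp_force: 0.0
p [420.4 321.3  86.6] psi 1.494 tilt [-0.004 -0.003] now [-3.2  1.8 64.6] turned [-3.   1.6 64.6] rz 0.000 w 69.9 t 7.2 q6 -0.86
[423.18277721 321.69688054] [423.9536663  323.37339121]
```

View pics/sk3.png

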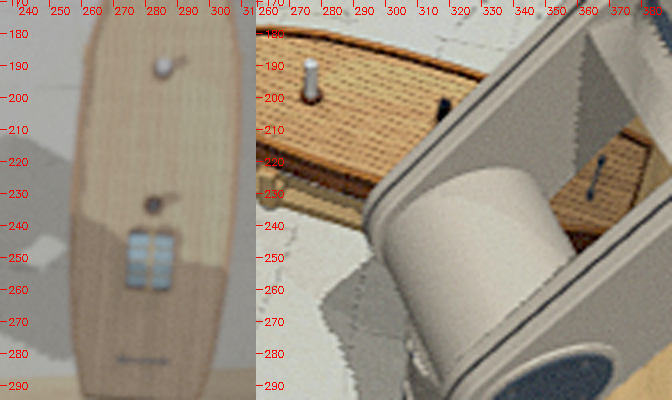

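View pics/cap1.png

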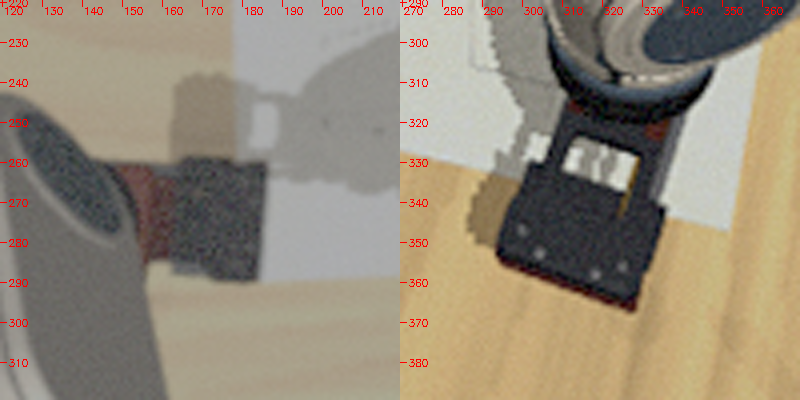

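```bash

python3 jog.py '[[-0.03, 0.016, 0.2, 0, 0, 0], [0, 0, 0.2, 0, 0, 0], [0, 0, 0.15, 0, 0, 0], [0, 0, 0.095, 0, 0, 0], [0, 0, 0, 0, 0, 0]]' |grep ee
python3 jog.py '[[0, 0, 0, 0, 0, 0], [0, 0, 0, 0, 0, 0], [0, 0, 0, 0, 0, 0], [0, 0, 0, 0, 0, 0], [0, 0, 0, 0, 0, 0]]' 0 >/dev/null
python3 jog.py '[[0, 0, 0, 0, 0, 0], [0, 0, 0, 0, 0, 0], [0, 0, 0, 0, 0, 0], [0, 0, 0, 0, 0, 0], [0, 0, 0, 0, 0, 0]]' |grep -E "ee|ft|wid|gras"
python3 jog.py '[[0, 0, -0.1, 0, 0, 0], [0, 0, -0.3, 0, 0, 0], [0, 0, -0.4, 0, 0, 0], [0, 0, -0.4, 0, 0, 0], [0, 0, -0.4, 0, 0, 0]]'|grep -E "ee|ft|wid|gras"
python3 go.py 653 5.5 185 1.494
python3 - <<'E'
from h import *
print("sky",onz("top",(281.4,251.1),113),"main",onz("top",(282.3,233.6),126),"fore",onz("top",(235+162/3.2-.5,170+67/3.2-.5),126))
E
```

```text
ee_pos: [424.8, 323.3, 23.5]
ee_pos: [425.3, 323.9, 24.5]
ft_force: [-0.6, -0.5, 5.4]
width: 28.9
grasp_force: 30.0
ee_pos: [424.5, 323.3, 186.0]
ft_force: [0.9, -0.1, -1.0]
width: 28.7
grasp_force: 30.0
p [424.5 323.3 186. ] psi 1.494 tilt [-0.001 -0.001] now [-252.2 -299.4    1. ] turned [-252.2 -299.4    1. ] rz -0.000 w 28.7 t 8.9 q6 -0.87
sky [462.26699507  20.44928614] main [504.4223849   18.08214777] fore [607.742631    10.08557995]
```

```bash

python3 jog.py '[[-0.252, -0.299, 0, 0, 0, 0], [-0.252, -0.299, 0, 0, 0, 0], [-0.252, -0.299, 0, 0, 0, 0], [-0.252, -0.299, 0, 0, 0, 0], [-0.252, -0.299, 0, 0, 0, 0]]' >/dev/null
python3 jog.py '[[-0.252, -0.299, 0, 0, 0, 0], [-0.252, -0.299, 0, 0, 0, 0], [-0.252, -0.299, 0, 0, 0, 0], [-0.252, -0.299, 0, 0, 0, 0], [-0.252, -0.299, 0, 0, 0, 0]]' >/dev/null
python3 jog.py '[[0, 0, 0.2, 0, 0, 0], [0, 0, 0.2, 0, 0, 0], [0, 0, 0.2, 0, 0, 0], [0, 0, 0, 0, 0, 0], [0, 0, 0, 0, 0, 0]]' |tail -2
python3 go.py 653.1 6 110.5 1.494
```

```text
width: 28.9
grasp_force: 30.0
p [652.5   6.3 123.5] psi 1.494 tilt [-0.003  0.   ] now [-0.7 -0.2 13. ] turned [-0.6 -0.3 13. ] rz -0.000 w 28.9 t 10.2 q6 -1.50
```

```bash

python3 jog.py '[[0, 0, 0.05, 0, 0, 0], [0, 0, 0.04, 0, 0, 0], [0, 0, 0, 0, 0, 0], [0, 0, 0, 0, 0, 0]]'|grep -E "ee|ft"
python3 jog.py '[[0, 0, 0.02, 0, 0, 0], [0, 0, 0, 0, 0, 0], [0, 0, 0, 0, 0, 0]]'|grep -E "ee|ft"
python3 jog.py '[[0, 0, 0.02, 0, 0, 0], [0, 0, 0, 0, 0, 0], [0, 0, 0, 0, 0, 0]]'|grep -E "ee|ft"
```

```text
ee_pos: [653.7, 6.5, 115.8]
ft_force: [0.0, 0.7, -0.4]
ee_pos: [653.5, 6.4, 113.4]
ft_force: [-1.1, -1.0, -0.8]
ee_pos: [653.4, 6.3, 111.1]
ft_force: [0.0, 0.1, -0.5]
```

```bash

python3 jog.py '[[0, 0, 0.015, 0, 0, 0], [0, 0, 0, 0, 0, 0], [0, 0, 0, 0, 0, 0]]'|grep -E "ee|ft"
python3 jog.py '[[0, 0, 0.01, 0, 0, 0], [0, 0, 0, 0, 0, 0], [0, 0, 0, 0, 0, 0]]'|grep -E "ee|ft"
```

```text
ee_pos: [653.7, 6.3, 110.5]
ft_force: [-2.3, -0.5, 6.9]
ee_pos: [653.8, 6.3, 110.5]
ft_force: [-5.1, -0.6, 13.0]
```

```bash

python3 jog.py '[[0, 0, -0.01, 0, 0, 0], [0, 0, 0, 0, 0, 0], [0, 0, 0, 0, 0, 0], [0, 0, 0, 0, 0, 0], [0, 0, 0, 0, 0, 0]]' 46 |grep -E "ee|ft|wid"
python3 jog.py '[[0, 0, -0.3, 0, 0, 0], [0, 0, -0.4, 0, 0, 0], [0, 0, -0.4, 0, 0, 0], [0, 0, 0, 0, 0, 0], [0, 0, 0, 0, 0, 0]]' 70|grep -E "ee|ft|wid"
python3 jog.py '[[0, 0, 0, 0, 0, 2.51], [0, 0, 0, 0, 0, 2.51], [0, 0, 0, 0, 0, 2.51], [0, 0, 0, 0, 0, 2.51], [0, 0, 0, 0, 0, 2.51]]' |grep wid
python3 go.py 541 -370.5 100 0.866
```

```text
ee_pos: [653.4, 6.3, 109.3]
ft_force: [-0.6, 0.2, 0.2]
width: 46.3
ee_pos: [655.1, 6.3, 222.5]
ft_force: [0.6, 0.1, -0.7]
width: 69.6
width: 70.1
p [652.3   6.4 217.4] psi 0.863 tilt [-0.004  0.   ] now [-160.8 -358.4  117.8] turned [-159.4 -359.2  117.4] rz -0.003 w 70.1 t 12.8 q6 -0.87
```

```bash

python3 jog.py '[[-0.16, -0.359, 0, 0, 0, 0], [-0.16, -0.359, 0, 0, 0, 0], [-0.16, -0.359, 0, 0, 0, 0], [-0.16, -0.359, 0, 0, 0, 0], [-0.16, -0.359, 0, 0, 0, 0]]' >/dev/null
python3 jog.py '[[-0.16, -0.359, 0.1, 0, 0, 0], [-0.16, -0.359, 0.1, 0, 0, 0], [-0.16, -0.359, 0.1, 0, 0, 0], [-0.16, -0.359, 0.1, 0, 0, 0], [-0.16, -0.359, 0.1, 0, 0, 0]]' >/dev/null
python3 jog.py '[[0, 0, 0.3, 0, 0, 0], [0, 0, 0.3, 0, 0, 0], [0, 0, 0.2, 0, 0, 0], [0, 0, 0, 0, 0, 0], [0, 0, 0, 0, 0, 0]]' |tail -2
python3 go.py 541 -370.5 21 0.866
python3 - <<'E'
from h import *
S=shot("side")["img"][:,:,::-1];T=shot("top")["img"][:,:,::-1]
a=np.hstack([tile(T,235,140,90,150,3.2,.5),tile(S,215,165,155,150,3.2,.7)])
cv2.imwrite("pics/c2.png",a)
E
```

```text
width: 70.2
grasp_force: 0.0
p [ 542.4 -370.1   87.2] psi 0.869 tilt [-0.004  0.003] now [ 0.5 -1.1 66.3] turned [ 0.8 -1.2 66.2] rz 0.003 w 70.2 t 14.0 q6 -1.49
```

View pics/c2.png

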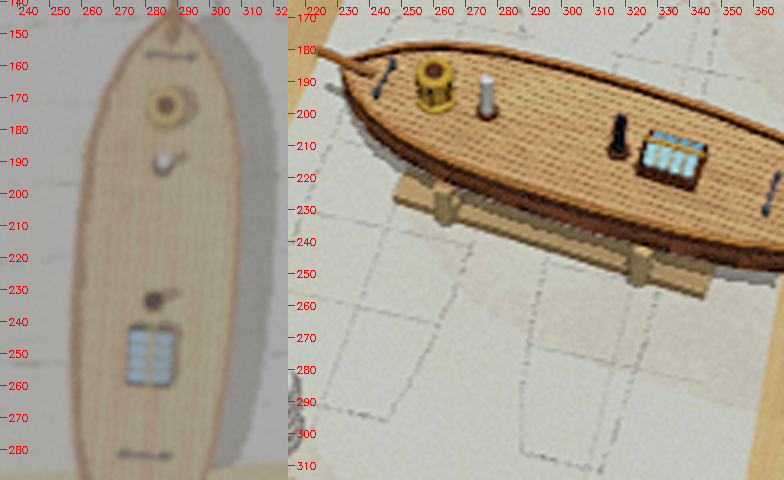

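```bash

python3 jog.py '[[0.005, -0.011, 0.2, 0, 0, 0], [0, 0, 0.2, 0, 0, 0], [0, 0, 0.15, 0, 0, 0], [0, 0, 0.11, 0, 0, 0], [0, 0, 0, 0, 0, 0]]' |grep ee
python3 jog.py '[[0, 0, 0, 0, 0, 0], [0, 0, 0, 0, 0, 0], [0, 0, 0, 0, 0, 0], [0, 0, 0, 0, 0, 0], [0, 0, 0, 0, 0, 0]]' 0 >/dev/null
python3 jog.py '[[0, 0, 0, 0, 0, 0], [0, 0, 0, 0, 0, 0], [0, 0, 0, 0, 0, 0], [0, 0, 0, 0, 0, 0], [0, 0, 0, 0, 0, 0]]' |grep -E "ee|ft|wid|gras"
python3 jog.py '[[0, 0, -0.1, 0, 0, 0], [0, 0, -0.3, 0, 0, 0], [0, 0, -0.4, 0, 0, 0], [0, 0, -0.4, 0, 0, 0], [0, 0, -0.4, 0, 0, 0]]'|grep -E "ee|ft|wid|gras"
python3 jog.py '[[0, 0, 0, 0, 0, -2.5], [0, 0, 0, 0, 0, -2.5], [0, 0, 0, 0, 0, -2.5], [0, 0, 0, 0, 0, -2.5], [0, 0, 0, 0, 0, -2.5]]' |grep wid
python3 go.py 556.4 13 185 1.494
python3 - <<'E'
from h import *
print("cap",onz("top",(286.1,172.3),120),tri((260.1,186.7),(286.1,172.3)),"sky",tri((335.4,209.2),(281.4,251.1)))
E
```

```text
ee_pos: [542.1, -370.9, 22.1]
ee_pos: [543.3, -372.0, 24.5]
ft_force: [0.1, 0.6, 6.4]
width: 41.8
grasp_force: 30.0
ee_pos: [542.2, -371.2, 185.4]
ft_force: [0.6, 0.1, -0.8]
width: 41.8
grasp_force: 30.0
width: 41.7
p [ 542.6 -371.5  184.3] psi 1.500 tilt [ 0. -0.] now [ 13.3 384.5  -0.7] turned [ 15.7 384.4  -0.7] rz 0.006 w 41.7 t 16.2 q6 -2.12
cap [652.42319024   7.0025826 ] (array([651.7508615 ,   6.94595615, 121.02758415]), np.float64(0.3044496182865186)) sky (array([461.83281634,  20.42125086, 116.85553283]), np.float64(0.3644181828972528))
```

```bash

python3 jog.py '[[0.015, 0.384, 0, 0, 0, 0.12], [0.015, 0.384, 0, 0, 0, 0], [0.015, 0.384, 0, 0, 0, 0], [0.015, 0.384, 0, 0, 0, 0], [0.015, 0.384, 0, 0, 0, 0]]' >/dev/null
python3 jog.py '[[0.015, 0.384, 0, 0, 0, 0], [0.015, 0.384, 0, 0, 0, 0], [0.015, 0.384, 0, 0, 0, 0], [0.015, 0.384, 0, 0, 0, 0], [0.015, 0.384, 0, 0, 0, 0]]' >/dev/null
python3 jog.py '[[0, 0, 0, 0, 0, 0], [0, 0, 0.2, 0, 0, 0], [0, 0, 0.15, 0, 0, 0], [0, 0, 0, 0, 0, 0], [0, 0, 0, 0, 0, 0]]' |tail -2
python3 go.py 556.3 13.5 116 1.494
```

```text
width: 41.6
grasp_force: 30.0
p [558.8  11.9 148.5] psi 1.488 tilt [-0.002 -0.   ] now [ 2.5  1.4 32.5] turned [ 2.6  1.4 32.5] rz -0.006 w 41.6 t 17.4 q6 -1.49
```

```bash

python3 jog.py '[[0.025, 0.014, 0.15, 0, 0, 0], [0, 0, 0.1, 0, 0, 0], [0, 0, 0.075, 0, 0, 0], [0, 0, 0, 0, 0, 0], [0, 0, 0, 0, 0, 0]]'|grep -E "ee|ft"
python3 jog.py '[[0, 0, 0.025, 0, 0, 0], [0, 0, 0, 0, 0, 0], [0, 0, 0, 0, 0, 0]]'|grep -E "ee|ft"
python3 jog.py '[[0, 0, 0.015, 0, 0, 0], [0, 0, 0, 0, 0, 0], [0, 0, 0, 0, 0, 0]]'|grep -E "ee|ft"
python3 jog.py '[[0, 0, 0.015, 0, 0, 0], [0, 0, 0, 0, 0, 0], [0, 0, 0, 0, 0, 0]]'|grep -E "ee|ft"
```

```text
ee_pos: [557.0, 13.6, 116.2]
ft_force: [-0.2, 0.2, -0.3]
ee_pos: [557.2, 13.9, 114.0]
ft_force: [0.3, 0.0, -0.2]
ee_pos: [557.1, 13.9, 112.3]
ft_force: [-0.8, 0.8, -0.6]
ee_pos: [557.0, 13.9, 110.6]
ft_force: [0.2, -0.5, -0.8]
```

```bash

python3 jog.py '[[0, 0, 0.012, 0, 0, 0], [0, 0, 0, 0, 0, 0], [0, 0, 0, 0, 0, 0]]'|grep -E "ee|ft"
python3 jog.py '[[0, 0, 0, 0, 0, 0], [0, 0, 0, 0, 0, 0], [0, 0, 0, 0, 0, 0], [0, 0, 0, 0, 0, 0], [0, 0, 0, 0, 0, 0]]' 58 |grep -E "ee|ft|wid"
python3 jog.py '[[0, 0, -0.3, 0, 0, 0], [0, 0, -0.4, 0, 0, 0], [0, 0, -0.4, 0, 0, 0], [0, 0, 0, 0, 0, 0], [0, 0, 0, 0, 0, 0]]' 66|grep -E "ee|ft|wid"
python3 go.py 440.3 -304.8 100 1.494
```

```text
ee_pos: [557.0, 13.9, 110.5]
ft_force: [-4.0, -0.3, 10.8]
ee_pos: [556.9, 13.9, 109.3]
ft_force: [-0.0, 1.4, -0.0]
width: 58.2
ee_pos: [558.6, 13.9, 221.9]
ft_force: [-0.0, 0.2, -0.6]
width: 66.0
p [558.6  13.9 221.9] psi 1.488 tilt [ 0.005 -0.   ] now [  92.2 -327.5  121.3] turned [  93.5 -326.9  121.9] rz -0.006 w 66.0 t 19.7 q6 -1.48
```

```bash

python3 jog.py '[[0.103, -0.364, 0, 0, 0, 0], [0.103, -0.364, 0, 0, 0, 0], [0.103, -0.364, 0, 0, 0, 0], [0.103, -0.364, 0, 0, 0, 0], [0.103, -0.364, 0.1, 0, 0, 0]]' >/dev/null
python3 jog.py '[[0.103, -0.364, 0.1, 0, 0, 0], [0.103, -0.364, 0.1, 0, 0, 0], [0.103, -0.364, 0.1, 0, 0, 0], [0.103, -0.364, 0.1, 0, 0, 0], [0, 0, 0.3, 0, 0, 0]]' >/dev/null
python3 jog.py '[[0, 0, 0.3, 0, 0, 0], [0, 0, 0.2, 0, 0, 0], [0, 0, 0, 0, 0, 0], [0, 0, 0, 0, 0, 0]]' |tail -2
python3 go.py 440.3 -304.8 23 1.494
python3 - <<'E'
from h import *
S=shot("side")["img"][:,:,::-1];T=shot("top")["img"][:,:,::-1]
o=np.zeros((590,800,3),np.uint8)
a=tile(T,235,150,90,140,3.2,.5);b=tile(S,225,165,155,85,3.2,.7);o[:a.shape[0],:a.shape[1]]=a;o[:b.shape[0],290:290+b.shape[1]]=b
c=np.hstack([tile(T,375,225,60,60,4,.5),tile(S,335,115,60,60,4,.7)]);o[290:290+c.shape[0],300:300+c.shape[1]]=c
cv2.imwrite("pics/h2.png",o)
E
```

```text
width: 66.6
grasp_force: 0.0
p [ 436.1 -303.9   87.7] psi 1.488 tilt [-0.004  0.003] now [-4.5 -0.7 64.6] turned [-4.3 -0.5 64.7] rz -0.006 w 66.6 t 20.9 q6 -2.12
```

View pics/h2.png

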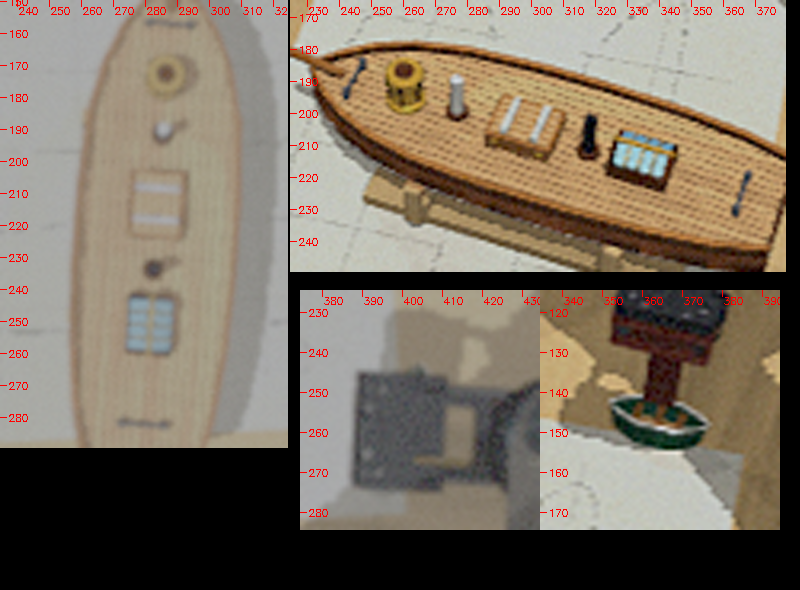

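```bash

python3 jog.py '[[-0.044, -0.006, 0.2, 0, 0, 0], [0, 0, 0.2, 0, 0, 0], [0, 0, 0.15, 0, 0, 0], [0, 0, 0.09, 0, 0, 0], [0, 0, 0, 0, 0, 0]]' |grep ee
python3 jog.py '[[0, 0, 0, 0, 0, 0], [0, 0, 0, 0, 0, 0], [0, 0, 0, 0, 0, 0], [0, 0, 0, 0, 0, 0], [0, 0, 0, 0, 0, 0]]' 0 >/dev/null
python3 jog.py '[[0, 0, 0, 0, 0, 0], [0, 0, 0, 0, 0, 0], [0, 0, 0, 0, 0, 0], [0, 0, 0, 0, 0, 0], [0, 0, 0, 0, 0, 0]]' |grep -E "ee|ft|wid|gras"
python3 jog.py '[[0, 0, -0.1, 0, 0, 0], [0, 0, -0.3, 0, 0, 0], [0, 0, -0.4, 0, 0, 0], [0, 0, -0.4, 0, 0, 0], [0, 0, -0.45, 0, 0, 0]]'|grep -E "ee|ft|wid|gras"
python3 go.py 556.5 13.9 185 1.494
python3 - <<'E'
from h import *
print("hatch",onz("top",(283.9,212.9),106))
S=shot("side")["img"][:,:,::-1];T=shot("top")["img"][:,:,::-1]
cv2.imwrite("pics/b2.png",np.hstack([tile(T,365,205,90,90,4,.5),tile(S,325,85,90,90,4,.7)]))
E
```

```text
ee_pos: [441.8, -305.5, 25.1]
ee_pos: [442.1, -306.1, 25.9]
ft_force: [-0.7, 0.2, 5.8]
width: 30.6
grasp_force: 30.0
ee_pos: [441.1, -305.3, 188.8]
ft_force: [0.6, -0.8, -0.8]
width: 31.1
grasp_force: 30.0
p [ 441.1 -305.3  188.8] psi 1.488 tilt [-0.001  0.001] now [-88.6 327.7   3.9] turned [-90.6 327.1   3.8] rz -0.006 w 31.1 t 22.6 q6 -2.12
hatch [554.83694534  13.1108099 ]
```

View pics/b2.png

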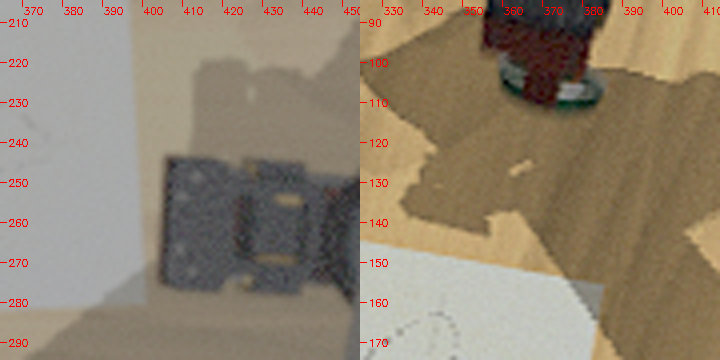

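```bash

python3 jog.py '[[-0.09, 0.327, 0, 0, 0, 0], [-0.09, 0.327, 0, 0, 0, 0], [-0.09, 0.327, 0, 0, 0, 0], [-0.09, 0.327, 0, 0, 0, 0], [-0.09, 0.327, 0, 0, 0, 0]]' >/dev/null
python3 jog.py '[[-0.09, 0.327, 0, 0, 0, 0], [-0.09, 0.327, 0, 0, 0, 0], [-0.09, 0.327, 0, 0, 0, 0], [-0.09, 0.327, 0, 0, 0, 0], [-0.09, 0.327, 0, 0, 0, 0]]' >/dev/null
python3 jog.py '[[0, 0, 0, 0, 0, 0], [0, 0, 0.2, 0, 0, 0], [0, 0, 0.15, 0, 0, 0], [0, 0, 0, 0, 0, 0], [0, 0, 0, 0, 0, 0]]' |tail -2
python3 go.py 556.5 13.6 137 1.494
```

```text
width: 31.1
grasp_force: 30.0
p [557.4  12.2 151.2] psi 1.488 tilt [-0.003 -0.   ] now [ 1.   1.3 14.2] turned [ 1.   1.3 14.2] rz -0.006 w 31.1 t 24.0 q6 -1.49
```

```bash

python3 jog.py '[[0.01, 0.013, 0.07, 0, 0, 0], [0, 0, 0.07, 0, 0, 0], [0, 0, 0, 0, 0, 0], [0, 0, 0, 0, 0, 0]]'|grep -E "ee|ft"
python3 jog.py '[[0, 0, 0.025, 0, 0, 0], [0, 0, 0, 0, 0, 0], [0, 0, 0, 0, 0, 0]]'|grep -E "ee|ft"
python3 jog.py '[[0, 0, 0.015, 0, 0, 0], [0, 0, 0, 0, 0, 0], [0, 0, 0, 0, 0, 0]]'|grep -E "ee|ft"
python3 jog.py '[[0, 0, 0.01, 0, 0, 0], [0, 0, 0, 0, 0, 0], [0, 0, 0, 0, 0, 0]]'|grep -E "ee|ft"
```

```text
ee_pos: [557.5, 13.8, 138.0]
ft_force: [0.4, -0.4, -0.4]
ee_pos: [557.8, 13.9, 135.8]
ft_force: [0.0, 0.5, 0.3]
ee_pos: [557.7, 13.9, 134.1]
ft_force: [-0.1, 0.1, -1.2]
ee_pos: [557.7, 14.0, 133.1]
ft_force: [-0.2, -0.3, -0.8]
```

```bash

python3 jog.py '[[0.01, 0, 0.01, 0, 0, 0], [0, 0, 0, 0, 0, 0], [0, 0, 0, 0, 0, 0]]'|grep -E "ee|ft"
python3 jog.py '[[0, 0, 0.008, 0, 0, 0], [0, 0, 0, 0, 0, 0], [0, 0, 0, 0, 0, 0]]'|grep -E "ee|ft"
```

```text
ee_pos: [556.6, 14.0, 132.1]
ft_force: [-0.6, 0.7, -0.1]
ee_pos: [556.8, 14.0, 131.9]
ft_force: [-2.3, -0.3, 5.9]
```

Contact at the expected height (132); release, retreat and check.

Careful with the scale: shifts go in units of 100 mm and turns go in units of 0.05 rad. That gives: -40 mm is -0.4, -35 mm is -0.35.

```bash

python3 jog.py '[[0, 0, 0, 0, 0, 0], [0, 0, 0, 0, 0, 0], [0, 0, 0, 0, 0, 0], [0, 0, 0, 0, 0, 0], [0, 0, 0, 0, 0, 0]]' 50 |grep -E "ee|ft|wid"
python3 jog.py '[[0, 0, -0.2, 0, 0, 0], [0, 0, -0.35, 0, 0, 0], [0, 0, -0.4, 0, 0, 0], [0, -0.4, 0, 0, 0, 0], [0, -0.4, 0, 0, 0, 0]]' 66|grep wid
python3 jog.py '[[0, -0.4, 0, 0, 0, 0], [0, -0.4, 0, 0, 0, 0], [0, -0.4, 0, 0, 0, 0], [0, -0.4, 0, 0, 0, 0], [0, 0, 0, 0, 0, 0]]' |grep -E "ee|ft|wid"
python3 - <<'E'
from h import *
S=shot("side")["img"][:,:,::-1];T=shot("top")["img"][:,:,::-1]
cv2.imwrite("pics/full_s.png",S);cv2.imwrite("pics/full_t.png",T)
o=np.zeros((590,800,3),np.uint8)
a=tile(T,235,150,90,140,3.2,.5);b=tile(S,225,165,155,85,3.2,.7);o[:a.shape[0],:a.shape[1]]=a;o[:b.shape[0],290:290+b.shape[1]]=b
c=np.hstack([cv2.resize(T,(250,188)),cv2.resize(S,(250,188))]);o[290:478,300:800]=c
cv2.imwrite("pics/fin.png",o)
E
```

```text
ee_pos: [556.7, 14.0, 131.2]
ft_force: [0.4, -0.1, 0.7]
width: 50.2
width: 65.8
ee_pos: [536.4, -231.1, 226.5]
ft_force: [0.3, 1.4, -0.5]
width: 66.1
```

View pics/fin.png

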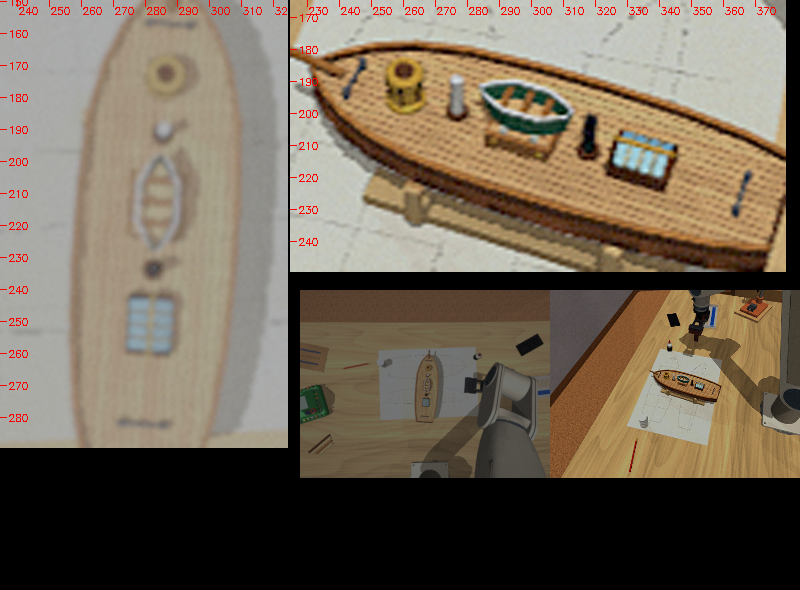

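```bash
python3 -c "
from workcell import ctrl
print(ctrl.close_job())"
```

```text
the job is handed in; nothing more can be done
None
```

All four fittings are on the deck and released, and the job is handed in. In the last pictures they stand upright on the centre line, the boat is centred on the hatch chocks, and the glue bottle, parts pots and pencil look undisturbed; no verdict was printed.

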